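Clear the gluing tray and book in the scraps

TASK

Slide the scrap cup under the lip of the gluing tray, tilt the tray fully up by its red handle, and only then sweep every stuck orange star down over the lip into the cup with the hand scraper, never with the fingers, while the tray stays up (a star that misses may be picked off the table). Then stand the scraper back upright on the middle of its mat, lower the tray fully flat, and bring the cup to the stock reader so that its green patch faces the window squarely and close up, at most two fingers' width away. With the cup standing there, book it in by pulling the reader's sprung red plunger up to its stop for a moment and letting it go home; leave the other things on the bench alone.

Things in the scene. Friction and masses are not known exactly. Their poses are not given: they have to be found in the camera images.
- tray_lip (a point): middle of the open lip edge of the aluminium gluing tray, on the floor's upper surface, 105 mm above the table. The lip is also the hinge line, so it stays put. Axes turn with the tray: x along the lip, y up the tray away from the lip, z out of the floor. The floor runs 236 mm along y, 120 mm wide inside (x -60 to 60), with walls 26 mm high, 4 mm thick on both sides and at the far end; the lip end is open.
- stand_foot (a point): point on the table straight below tray_lip, on the fixed stand of the tray; x along the lip, y away from it, z up. The stand's foot and column (120 mm wide) begin 80 mm behind the lip, so the cup fits under the lip; two rails outside the tray (x 67 to 75 mm either side) run back from the lip at 92 to 106 mm above the table.
- tray_handle (a point): centre of the red round handle bar of the tray, 14 mm thick, 70 mm long along the tray's x, 282 mm up the tray from the lip and 18 mm above the floor plane; 35 mm free between bar and end wall. Axes as tray_lip. Lift it along an arc about the lip edge to tilt the tray.
- tray (a joint): tilt of the tray, rad: 0 flat, grows as the handle end is lifted, stop at 0.42. The hinge is stiff (about 10 N up or 6 N down at the handle) and the tray stays at whatever tilt it is left.
- star0: orange star stuck on the tray floor at the start, 46 mm across the points, 12 mm thick, 15 g; origin at its centre, z out of its flat face. It does not slide by itself at full tilt. Three to five of the five stars are present (None if absent).
- star1: orange star stuck on the tray floor at the start, 46 mm across the points, 12 mm thick, 15 g; origin at its centre, z out of its flat face. It does not slide by itself at full tilt. Three to five of the five stars are present (None if absent).
- star2: orange star stuck on the tray floor at the start, 46 mm across the points, 12 mm thick, 15 g; origin at its centre, z out of its flat face. It does not slide by itself at full tilt. Three to five of the five stars are present (None if absent).
- star3: orange star stuck on the tray floor at the start, 46 mm across the points, 12 mm thick, 15 g; origin at its centre, z out of its flat face. It does not slide by itself at full tilt. Three to five of the five stars are present (None if absent).
- star4: orange star stuck on the tray floor at the start, 46 mm across the points, 12 mm thick, 15 g; origin at its centre, z out of its flat face. It does not slide by itself at full tilt. Three to five of the five stars are present (None if absent).
- cup: white round scrap cup, loose, 0.25 kg: 152 mm outside diameter, wall 4 mm, floor 5 mm, 80 mm high; origin at the centre of its underside, z up. Its green patch is on its +x side, its grip fin on its -x side. It slides easily over the table when held by the fin. With its centre 30 mm in front of the lip (tray -y) it catches what falls off.
- cup_fin (a point): centre of the upright grip fin of the cup, 50 mm above the cup's underside and 100 mm from the cup's axis towards the cup's -x; the fin is 12 mm thick (along the cup's y), sticks out 46 mm from the wall and spans heights 13 to 75 mm. Pinch it from above across its thickness.
- cup_patch (a point): centre of the green patch on the cup's outer wall (40 mm wide, 60 mm high, with a green mark on the rim above it), 45 mm above the underside, 76 mm from the axis towards the cup's +x.
- scraper_grip (a point): hand scraper, 0.18 kg, standing upright: steel blade foot 60 mm long (its x), 24 mm thick (its y), 20 mm high, flat underneath; yellow handle above it 40 mm (x) by 24 mm (y), from 30 to 90 mm above the underside. This point is on its axis 62 mm above the underside. z up along the handle.
- mat_top (a point): centre of the top of the black rubber parking mat of the scraper, 100 (x) x 110 (y) x 3 mm, fixed on the table.
- reader_window (a point): centre of the amber window of the black stock reader (fixed block 60 mm deep, 90 wide, 110 high, red bar on its top along the window side), 45 mm above the table. The window looks along the reader's own -x.
- plunger_head (a point): centre of the red square head of the sprung pull plunger on top of the reader: 30 mm (reader's x) by 24 mm (y), 30 mm high, 137 mm above the table when home; free space of 12 mm under the head. Pinch it from above and pull straight up. Axes as the reader.
- plunger (a joint): lift of the plunger, m: 0 home, 0.03 at its stop; its spring pulls it home (3 N at home, 11 N at the stop).
- tape: bystander, leave alone: roll of paper tape, ring 90 mm across, 25 mm high, lying flat
- bead_jar: bystander, leave alone: glass bead jar, 60 mm across, 85 mm high, blue cap
- brush: bystander, leave alone: brush 170 mm long, lying
- glue_gun: bystander, leave alone: blue glue gun, 170 mm long, lying flat
There are look-alikes about, which are no part of the job. Leave any blue look-alike of the part that bears reader_window alone. There is more than one size of the part that bears scraper_grip; the job needs the smaller.

How it is judged:
By the outcome, as a careful person would: the job done as asked, in the order asked, and still so for the second after the job is handed in, with the robot touching nothing.
Of star0, star1, star2, star3, star4 only 3 to 5 are there at a start; the rules pass over those that are not, and their reading is None.
At some moment in a run one of cup may be knocked a few centimetres aside while the robot is not near it.
It also fails if it takes over 210 s, if anything falls off the work surface, if the arm or the gripper's body presses on something with over 40 N, if the wrist force passes 120 N, or if a joint passes its speed limit or range.

ROBOT

A 7-joint arm with a two-finger parallel gripper is mounted at the origin on the work surface. World frame = base frame: x ahead of the robot, y to its left, z up, the work surface at z = 0. Lengths are in m, angles in rad, forces in N, time in s.
With the tool pointing down it reaches from about 0.35 to 0.9 m from the base axis. Payload 19.9 kg.
Tool frame: the origin (TCP) lies between the finger pads; the fingertips stand 19 mm ahead of it and the grasp point (between the pads) is the TCP; z points along the fingers, y is the direction in which the jaws open and shut (so a half turn about z gives the same grasp; the last joint's range is limited). The gripper opens to 94 mm and grips with 3 to 60 N. Pads are 16 mm wide; open, the fingers measure 119 mm over their backs; the gripper's body (75 mm by 177 mm) begins 78 mm behind the grasp point.
Start: joints at [-1.204, 0.417, -0.01, 1.614, 0.005, 1.111, -0.053], TCP at [0.248, 0.574, 0.224] pointing down, gripper open.
Joint ranges: [-2.81, 2.81], [-0.39, 2.02], [-1.27, 1.25], [0.06, 2.57], [-1.19, 4.33], [0.19, 2], [-2.82, 2.82]. Speed limits (rad/s): [1.89, 1.89, 2.39, 2.39, 3.01, 3.01, 3.01].

INTERFACE

Orientations are given as a 3x3 rotation matrix whose columns are the frame's x, y, z axes.
In Python, from rig import robot gives the robot as it stands. Calls block until the motion is done:
- robot.move_ptp(position, orientation): joint-space move of the TCP to a pose.
- robot.move_linear(position, velocity=0.15, frame=None, threshold=None): straight line of the TCP; frame=None keeps the orientation; velocity is the mean speed in m/s. With threshold (N) it stops when the force on the tool has changed by that much, and returns True; else False.
- robot.goto_joints(angles): joint-space move.
- robot.gripper_to(opening): finger opening in m; the grip force is fixed at half the most; returns when the fingers have stopped.
- robot.pause(seconds).
- robot.ik(position, orientation): joint angles nearest the present ones, or None.
- robot.get_state(): the state.
- robot.grab_frame(name): name is "scene" or "side" or "wrist"; returns the picture (420x560x3 uint8, red, green, blue); there is no depth.
- robot.camera_info(name): a dict with "fx", "fy", "cx", "cy" (pixels), "rvec" (rotation vector, rad) and "tvec" (3), from world to camera coordinates, as OpenCV has them. Camera axes: x right, y down, z forward; pixel columns grow to the right and rows downward; lengths in m; the calibration is good to about 2 mm. A picture is of the moment at which its call begins: read the wrist's pose just before it. camera_info takes no time and is no camera call; for the wrist camera it gives the pose at the moment of the call.
A pose or a line that the arm cannot do raises robot.PlanningError and nothing moves.
- robot.sign_off(): hands the job in, once; it reports no verdict.
The state is a dict: "time": time; "qpos": joint angles; "joint_vel": joint speeds; "effort": joint torques, N m; "ee_pos": TCP position; "tool_rot": TCP orientation; "force": force on the tool from outside, world axes, zero at the start; "moment": the same for the moment, N m; "opening": finger opening in m.
Only numpy, scipy, OpenCV 4.12 (cv2) and the standard library are available. Lean on these libraries where they do the work, as an engineer would, in place of code of your own. Each camera call takes 0.05 s, during which the arm holds its last target.

## Working session

There is one attempt and no reset: what is moved stays moved. The work goes in short steps, each a Python script; the robot and the scene stay as the last script left them, time stands still between calls to the robot, and variables do not carry over. Pictures are saved under pics/ and viewed, and the job is handed in when it is done.

```bash
ls; mkdir -p pics; python3 - <<'E'
from rig import robot
import cv2
for n in ["scene","side","wrist"]:
    im=robot.grab_frame(n); cv2.imwrite(f"pics/a_{n}.png",im[:,:,::-1])
    i=robot.camera_info(n); print(n,{k:(v if isinstance(v,float) else list(map(lambda t:round(float(t),4),__import__('numpy').ravel(v)))) for k,v in i.items()})
s=robot.get_state(); print(s['time'],s['ee_pos'],s['tool_rot'],s['opening'])
E
```

```text
pics
scene {'fx': 543.1428491892268, 'fy': 543.1428491892268, 'cx': 290.5249622316533, 'cy': 205.3998753037223, 'rvec': [0.9375, 2.4147, -1.1202], 'tvec': [0.4724, -0.1302, 1.5301]}
side {'fx': 458.5278074948846, 'fy': 458.5278074948846, 'cx': 279.0354163546373, 'cy': 212.31839400526619, 'rvec': [2.2316, -0.3668, 0.1717], 'tvec': [-0.533, 0.1567, 1.2328]}
wrist {'fx': 375.20103799701866, 'fy': 375.20103799701866, 'cx': 280.28015867071724, 'cy': 214.5080454384731, 'rvec': [-2.4283, -1.5976, -0.2153], 'tvec': [-0.6242, -0.0292, 0.3918]}
0.15 [0.24774612 0.57351191 0.22396947] [[-9.18000360e-01  3.96579415e-01 -3.27215160e-04]
 [ 3.96579546e-01  9.17999934e-01 -8.85327132e-04]
 [-5.07190207e-05 -9.42497466e-04 -9.99999555e-01]] 0.09401093953126166
```

View pics/a_scene.png

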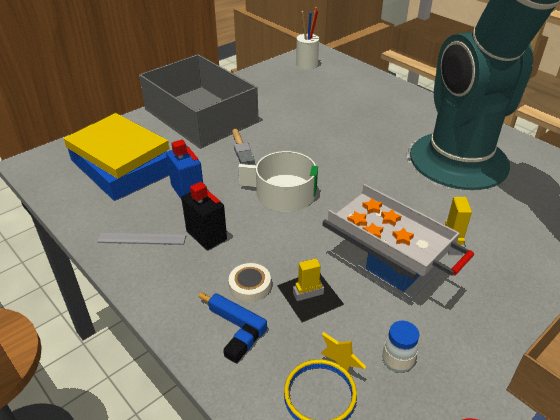

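View pics/a_side.png

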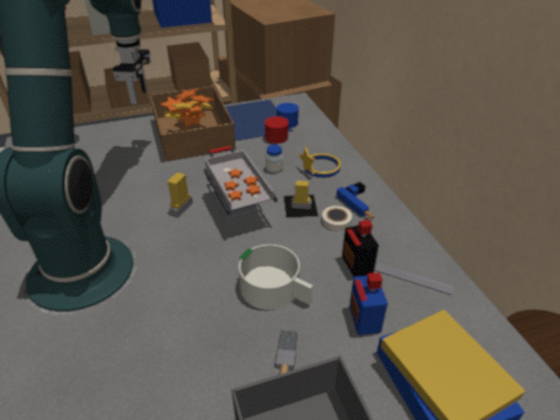

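View pics/a_wrist.png

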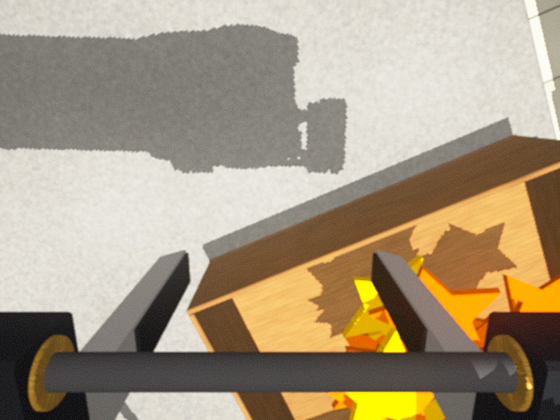

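Scene: the cup is at (286,180) with the green patch on its right and the fin at left (248,175). The tray is at (395,230) with 5 stars and a red handle at (463,262). There are scraper-like things at (310,280) on the mat and (459,215) off it. The black reader is at (205,220), with a blue look-alike at (185,170). I'll take enlarged crops next.

```bash
cat > h.py <<'E'
import numpy as np, cv2, json
from rig import robot
CI={n:robot.camera_info(n) for n in ("scene","side")}
def cam(n,ci=None):
    i=ci or CI.get(n) or robot.camera_info(n)
    K=np.array([[i['fx'],0,i['cx']],[0,i['fy'],i['cy']],[0,0,1.]])
    R,_=cv2.Rodrigues(np.array(i['rvec'],float)); t=np.ravel(i['tvec']).astype(float)
    return K,R,t
def ray(n,px,ci=None):
    K,R,t=cam(n,ci); d=R.T@np.linalg.solve(K,[px[0],px[1],1.]); return -R.T@t,d/np.linalg.norm(d)
def onz(n,px,z,ci=None):
    o,d=ray(n,px,ci); return o+d*(z-o[2])/d[2]
def tri(views): # [(name,px)]
    A=np.zeros((3,3));b=np.zeros(3);L=[]
    for v in views:
        o,d=ray(*v);P=np.eye(3)-np.outer(d,d);A+=P;b+=P@o;L.append((o,P))
    p=np.linalg.solve(A,b); return p,max(np.linalg.norm(P@(p-o)) for o,P in L)
def proj(n,p,ci=None):
    K,R,t=cam(n,ci); q=K@(R@np.asarray(p,float)+t); return q[:2]/q[2]
def grab(n,name=None):
    im=robot.grab_frame(n)
    if name: cv2.imwrite(f"pics/{name}.png",im[:,:,::-1])
    return im
def crop(im,x0,y0,x1,y1,name,s=4):
    cv2.imwrite(f"pics/{name}.png",cv2.resize(im[y0:y1,x0:x1,::-1],None,fx=s,fy=s,interpolation=cv2.INTER_CUBIC))
def down(yaw): # jaw y-axis direction; tool z down. tool y at world yaw
    y=np.array([np.cos(yaw),np.sin(yaw),0]);z=np.array([0,0,-1.]);return np.c_[np.cross(y,z),y,z]
E
python3 - <<'E'
import cv2
from h import *
a=cv2.imread('pics/a_scene.png')[:,:,::-1];b=cv2.imread('pics/a_side.png')[:,:,::-1]
crop(a,300,170,490,320,'c1');crop(a,140,130,340,280,'c2');crop(b,150,130,350,230,'c3');crop(b,220,200,400,340,'c4')
print(robot.get_state()['time'])
E
```

```text
0.15
```

View pics/c1.png

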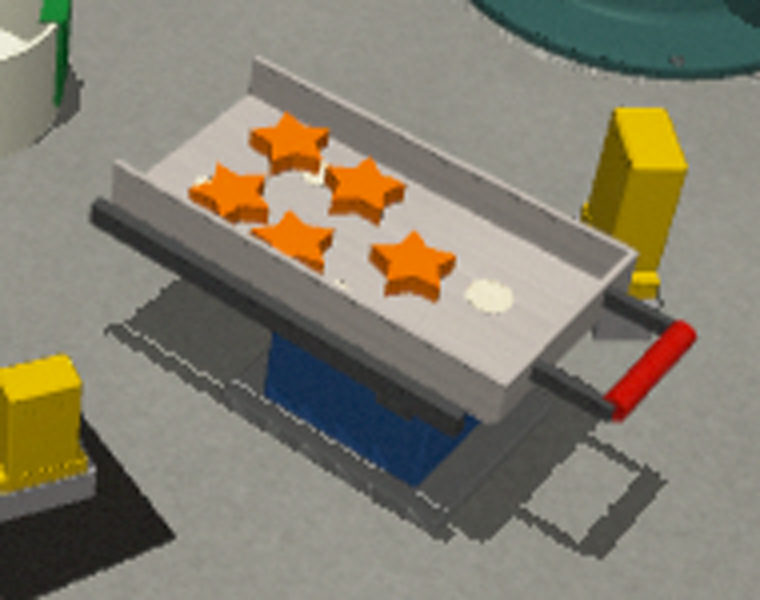

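View pics/c2.png

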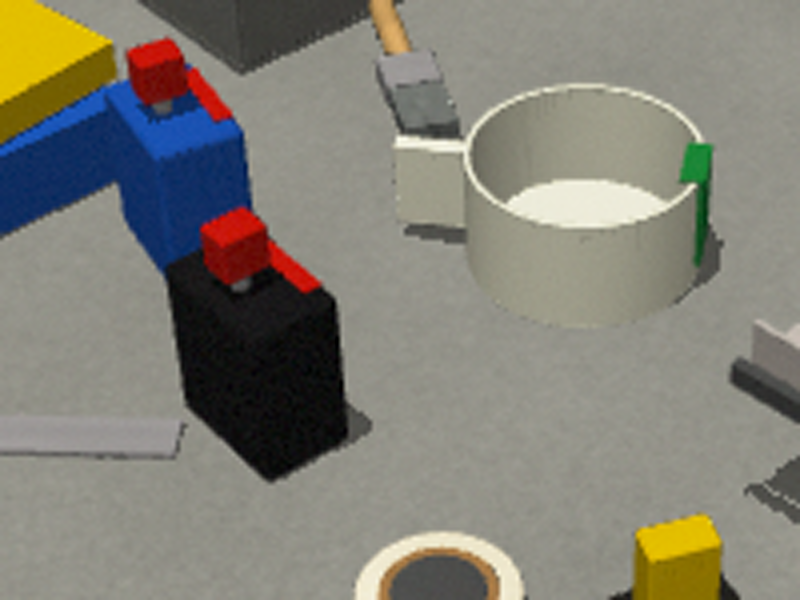

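View pics/c3.png

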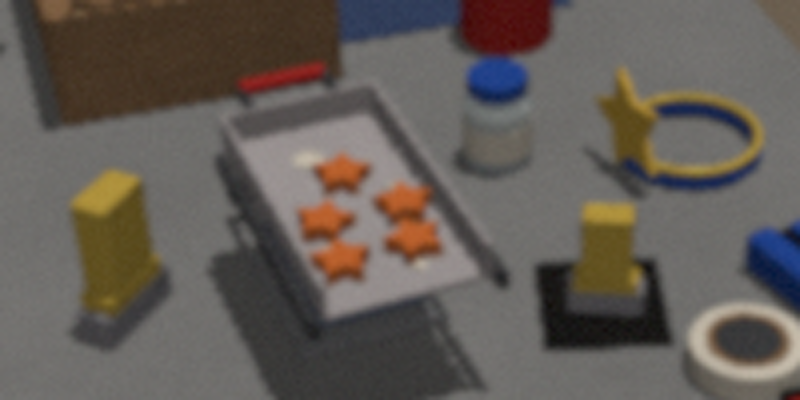

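View pics/c4.png

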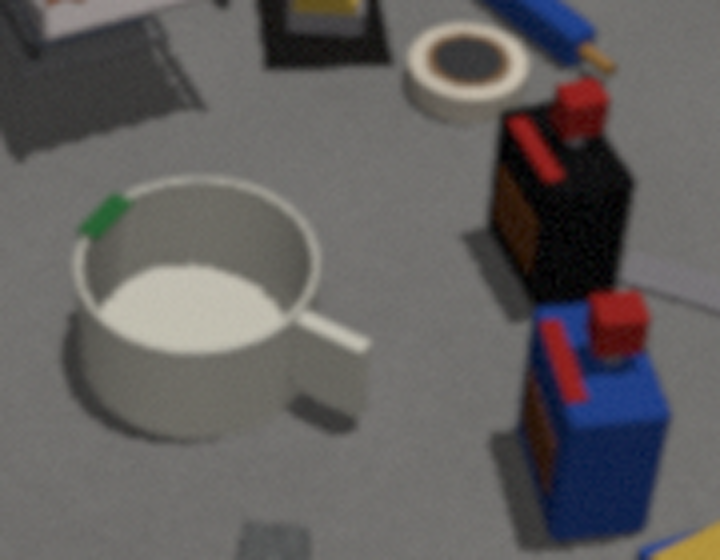

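```bash
python3 - <<'E'
from h import *
np.set_printoptions(precision=4,suppress=True)
a=cv2.imread('pics/a_scene.png')[:,:,::-1];b=cv2.imread('pics/a_side.png')[:,:,::-1]
def s1(x,y):return (300+x/4-.375,170+y/4-.375)
def s2(x,y):return (140+x/4-.375,130+y/4-.375)
def d3(x,y):return (150+x/4-.375,130+y/4-.375)
def d4(x,y):return (220+x/4-.375,200+y/4-.375)
def red(im,box):
    h=cv2.cvtColor(im,cv2.COLOR_RGB2HSV);m=(((h[...,0]<5)|(h[...,0]>175))&(h[...,1]>190)&(h[...,2]>70)).astype(np.uint8)
    k=np.zeros_like(m);x0,y0,x1,y1=box;k[y0:y1,x0:x1]=1;m&=k
    n,l,s,c=cv2.connectedComponentsWithStats(m);j=1+np.argmax(s[1:,4]);return c[j],s[j]
h1=red(a,(440,240,490,290));h2=red(b,(200,140,240,160));print('handle',h1,h2,tri([('scene',h1[0]),('side',h2[0])]),onz('scene',h1[0],.123))
print('lip floor scene',onz('scene',s1(150,178),.105),onz('scene',s1(252,95),.105))
print('lip floor side',onz('side',d3(325,318),.105),onz('side',d3(479,272),.105))
print('handle ends',onz('scene',s1(617,405),.123),onz('scene',s1(686,332),.123),onz('side',d3(243,84),.123),onz('side',d3(326,68),.123))
print('walltop lip',onz('scene',s1(113,160),.131),onz('scene',s1(257,57),.131))
# scrapers handle tops
for nm,P,Q in (('mat',s1(0,395),None),):
    pass
print('mat scr side top',tri([('scene',(310,264)),('side',(302.5,183))]))
print('off scr top',tri([('scene',s1(650,140)),('side',d3(107,195))]))
# cup
for z,n,p in ((.08,'scene',s2(585,152)),(.08,'side',d4(198,263))): print('cup rim c',onz(n,p,z))
print('green rim',tri([('scene',s2(697,162)),('side',d4(105,215))]))
print('fin top end',onz('scene',s2(400,142),.075),onz('side',d4(368,346),.075), 'fin mid',onz('scene',s2(432,146),.075),onz('side',d4(334,330),.075))
# reader
print('plunger top',tri([('scene',s2(232,222)),('side',d4(582,96))]))
print('reader bar',tri([('scene',s2(295,265)),('side',d4(537,150))]))
print('window',onz('side',d4(516,222),.045))
print('mat corners',[onz('side',p,.003) for p in (d3(537,265),d3(655,262),d3(670,342),d3(545,347))])
E
```

```text
handle (array([462.0541, 261.8541]), array([451, 251,  23,  24, 185], dtype=int32)) (array([219.875 , 149.1875]), array([211, 147,  18,   5,  32], dtype=int32)) (array([0.4581, 0.2865, 0.1231]), np.float64(0.00021497521445521211)) [0.4583 0.2864 0.123 ]
lip floor scene [0.5196 0.0137 0.105 ] [0.4237 0.0027 0.105 ]
lip floor side [ 0.4213 -0.0023  0.105 ] [0.538  0.0134 0.105 ]
handle ends [0.4903 0.2895 0.123 ] [0.4233 0.2841 0.123 ] [0.4272 0.2882 0.123 ] [0.4962 0.2907 0.123 ]
walltop lip [0.5467 0.01   0.131 ] [0.4221 0.0018 0.131 ]
mat scr side top (array([0.6596, 0.0707, 0.0902]), np.float64(0.0019030446627132404))
off scr top (array([0.3   , 0.1828, 0.1138]), np.float64(0.0008944229628740796))
cup rim c [ 0.4636 -0.2129  0.08  ]
cup rim c [ 0.4631 -0.2183  0.08  ]
green rim (array([ 0.4195, -0.1587,  0.0802]), np.float64(0.0003788799577741718))
fin top end [ 0.5385 -0.3036  0.075 ] [ 0.5395 -0.3111  0.075 ] fin mid [ 0.5262 -0.2868  0.075 ] [ 0.5249 -0.2928  0.075 ]
plunger top (array([ 0.7156, -0.2224,  0.15  ]), np.float64(0.00016090865857735872))
reader bar (array([ 0.6875, -0.2159,  0.1079]), np.float64(0.004504101159573699))
window [ 0.6835 -0.2174  0.045 ]
mat corners [array([0.6244, 0.1347, 0.003 ]), array([0.7162, 0.1078, 0.003 ]), array([0.6891, 0.0096, 0.003 ]), array([0.5962, 0.0348, 0.003 ])]
```

Both views agree. The handle triangulates to (0.458,0.287,0.123) against the specified 0.123. The scraper on the mat is 90 mm tall, and the off-mat one about 114 mm, so that one is the larger look-alike. The black reader's bar is at about 0.108. Next come close wrist views.

```bash
python3 - <<'E'
from h import *
np.set_printoptions(precision=3,suppress=True)
s=robot.get_state();R=np.array(s['tool_rot']);o,d=ray('wrist',(280,210));K,Rc,t=cam('wrist')
print('cam in tool',R.T@(o-s['ee_pos']),'axes cam in tool',(R.T@Rc.T))
for p,y in (((.46,-.13,.38),np.pi/2),((.66,-.15,.35),np.pi/2),((.62,.07,.35),np.pi/2),((.46,.2,.38),np.pi/2)):
    for yy in (0,np.pi/2,np.pi,-np.pi/2):
        q=robot.ik(p,down(yy)); print(p,round(yy,2),q is not None and np.round(q,2))
E
```

```text
cam in tool [ 0.077 -0.    -0.16 ] axes cam in tool [[ 0.001 -0.964 -0.267]
 [ 1.     0.001 -0.001]
 [ 0.001 -0.267  0.964]]
(0.46, -0.13, 0.38) 0 [-0.67  0.02  0.91  1.76 -0.02  1.36  0.24]
(0.46, -0.13, 0.38) 1.57 [-0.65  0.02  0.89  1.76 -0.02  1.36  1.81]
(0.46, -0.13, 0.38) 3.14 False
(0.46, -0.13, 0.38) -1.57 [-0.81  0.02  1.05  1.77 -0.02  1.36 -1.32]
(0.66, -0.15, 0.35) 0 [-0.32  0.54  0.8   1.32 -0.38  1.44  0.45]
(0.66, -0.15, 0.35) 1.57 [-0.27  0.51  0.71  1.32 -0.33  1.43  1.99]
(0.66, -0.15, 0.35) 3.14 [-0.45  0.64  1.08  1.33 -0.56  1.49 -2.56]
(0.66, -0.15, 0.35) -1.57 [-0.35  0.55  0.84  1.32 -0.4   1.44 -1.1 ]
(0.62, 0.07, 0.35) 0 [-0.59  0.37  0.58  1.47 -0.2   1.37  0.01]
(0.62, 0.07, 0.35) 1.57 [-0.42  0.34  0.35  1.46 -0.12  1.36  1.5 ]
(0.62, 0.07, 0.35) 3.14 [ 0.56  0.53 -1.08  1.42  0.47  1.46  2.63]
(0.62, 0.07, 0.35) -1.57 [-0.68  0.4   0.72  1.47 -0.26  1.38 -1.52]
(0.46, 0.2, 0.38) 0 [-0.85  0.08  0.41  1.7  -0.03  1.37 -0.44]
(0.46, 0.2, 0.38) 1.57 [-0.65  0.08  0.19  1.7  -0.01  1.37  1.11]
(0.46, 0.2, 0.38) 3.14 [-0.51  0.08  0.04  1.69 -0.    1.37  2.67]
(0.46, 0.2, 0.38) -1.57 [-1.    0.08  0.57  1.71 -0.04  1.37 -1.99]
```

```bash
python3 - <<'E'
from h import *
import json
V=[((.40,-.14,.40),'w_cup'),((.60,-.2,.38),'w_rd'),((.58,.07,.36),'w_mat'),((.40,.12,.42),'w_tray')]
out={}
for p,n in V[::-1]:
    robot.move_ptp(p,down(np.pi/2))
    ci=robot.camera_info('wrist'); grab('wrist',n)
    out[n]={k:np.ravel(v).tolist() if k in('rvec','tvec') else v for k,v in ci.items()}
json.dump(out,open('wc.json','w'))
print(robot.get_state()['time'],robot.get_state()['qpos'])
E
```

```text
4.9333 [-0.44591324 -0.13122711  0.63996808  1.82736158  0.07982748  1.42001708
  1.74922269]
```

View pics/w_tray.png

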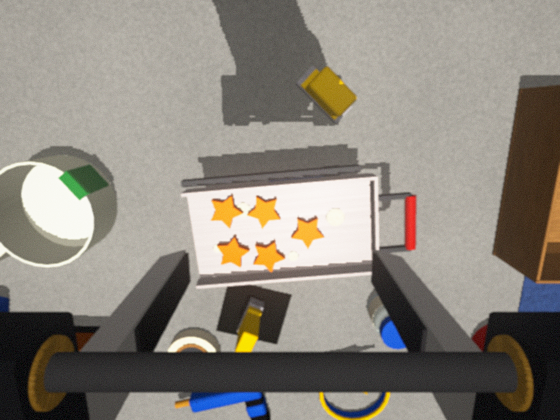

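View pics/w_mat.png

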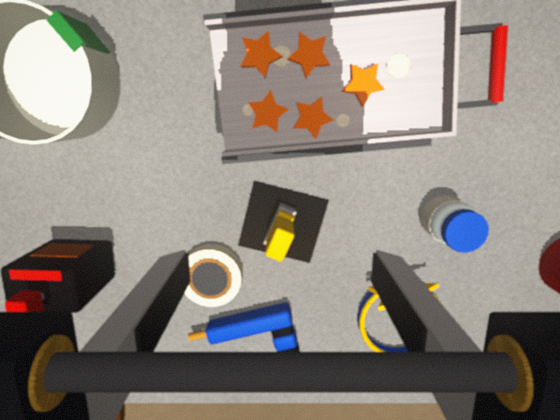

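View pics/w_rd.png

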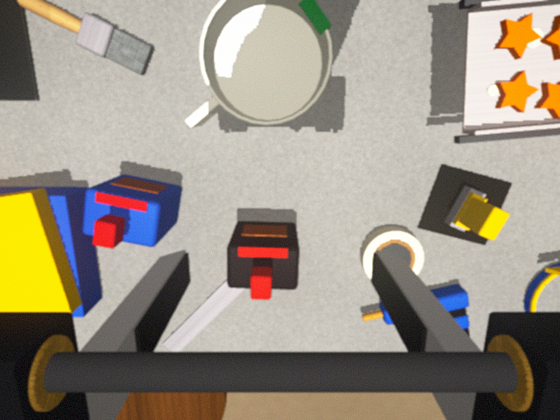

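View pics/w_cup.png

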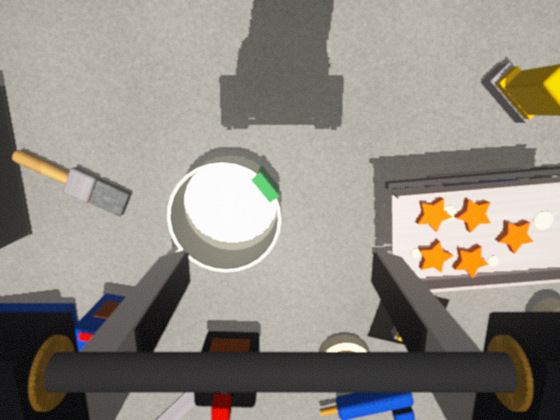

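```bash
python3 - <<'E'
from h import *
r=lambda n:cv2.imread(f'pics/{n}.png')[:,:,::-1]
crop(r('w_mat'),230,170,340,270,'d1',7);crop(r('w_rd'),215,195,315,310,'d2',5);crop(r('w_cup'),160,145,290,290,'d3',4);crop(r('w_tray'),175,160,425,300,'d4',3)
crop(r('w_rd'),180,0,350,140,'d5',4)
E
```

```text
(no output)
```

View pics/d1.png

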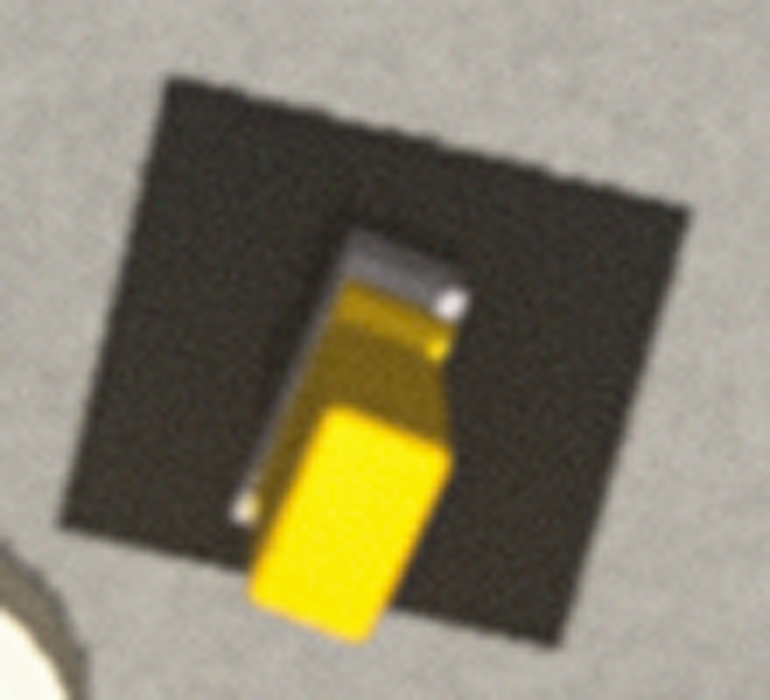

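View pics/d2.png

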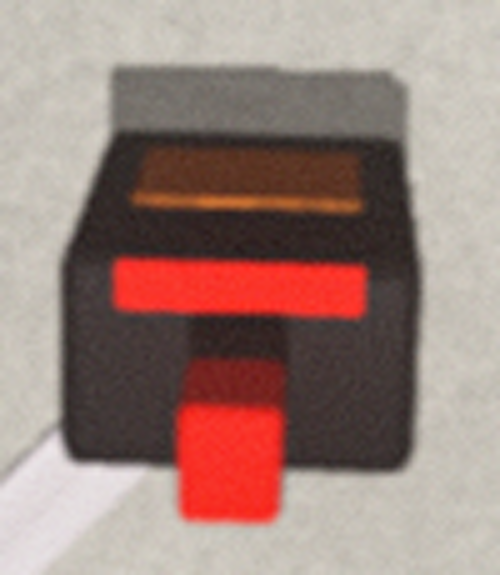

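View pics/d5.png

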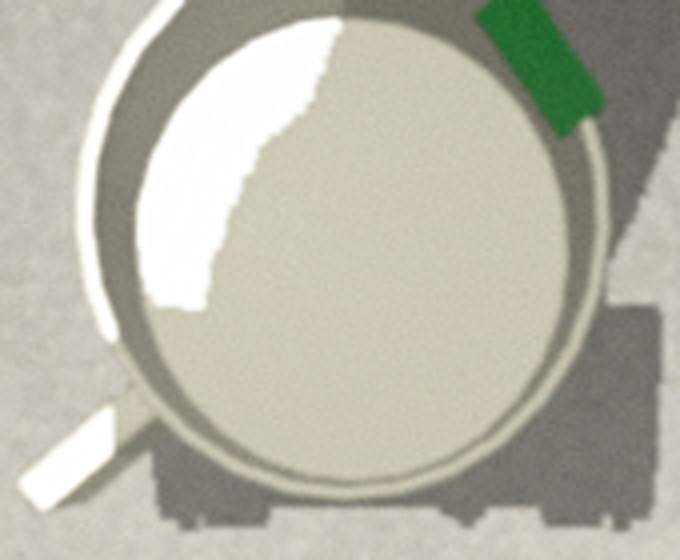

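View pics/d4.png

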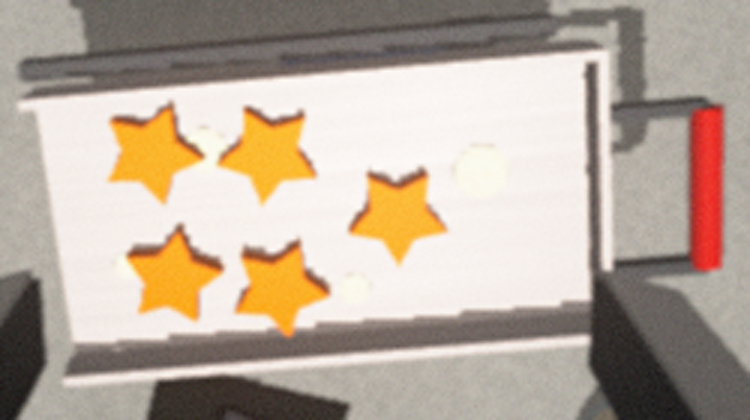

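View pics/d3.png

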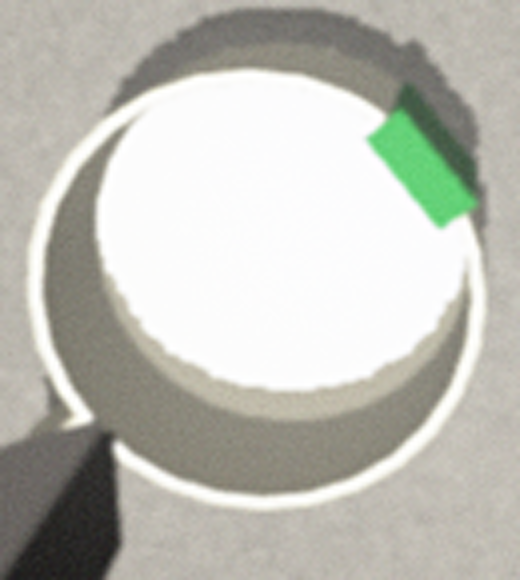

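```bash
cat >> h.py <<'E'
WC=None
def wpts(n,off,s,pts,z):
    W=json.load(open('wc.json'))[n]
    return np.array([onz('wrist',(off[0]+(x+.5)/s-.5,off[1]+(y+.5)/s-.5),z,W)[:2] for x,y in pts])
def rect(P): # corners in order; returns centre, yaw of edge0-1 (mod pi), edge lengths
    c=P.mean(0);e=(P[1]-P[0]+P[2]-P[3])/2;f=(P[3]-P[0]+P[2]-P[1])/2
    return c,np.degrees(np.arctan2(e[1],e[0])),np.linalg.norm(e),np.degrees(np.arctan2(f[1],f[0])),np.linalg.norm(f)
E
python3 - <<'E'
from h import *
np.set_printoptions(precision=4,suppress=True)
print('scr',rect(wpts('w_mat',(230,170),7,[(335,405),(455,450),(362,640),(250,595)],.093)))
print('mat',rect(wpts('w_mat',(230,170),7,[(168,75),(692,208),(560,645),(60,525)],.003)))
print('head',rect(wpts('w_rd',(215,195),5,[(180,405),(283,408),(277,522),(180,520)],.152)))
print('bar',rect(wpts('w_rd',(215,195),5,[(113,260),(367,265),(365,317),(115,310)],.114)))
print('readertop',wpts('w_rd',(215,195),5,[(66,262),(418,268),(410,470),(68,462)],.110))
print('fin',wpts('w_rd',(180,0),4,[(18,485),(42,512),(110,405)],.075), 'green',wpts('w_rd',(180,0),4,[(475,15),(560,138),(605,105)],.08))
print('tray wall far/near lip',wpts('w_tray',(175,160),3,[(20,103),(65,383)],.131))
print('floor',wpts('w_tray',(175,160),3,[(38,103),(73,347)],.105))
print('handle',rect(wpts('w_tray',(175,160),3,[(693,105),(722,107),(720,268),(692,268)],.13)))
S=wpts('w_tray',(175,160),3,[(156,150),(268,150),(399,212),(176,275),(284,288)],.117);print('stars',S)
E
```

```text
scr (array([0.6582, 0.0693]), np.float64(67.6919726117259), np.float64(0.02163593408156053), np.float64(-23.78681004203346), np.float64(0.03803355443919661))
mat (array([0.6572, 0.0732]), np.float64(75.64042061899276), np.float64(0.10862820101190428), np.float64(-14.415429440385031), np.float64(0.09816229783079941))
head (array([ 0.717 , -0.2205]), np.float64(88.58417378720156), np.float64(0.022695822975540784), np.float64(-2.021301231702537), np.float64(0.02853083994058156))
bar (array([ 0.6891, -0.2197]), np.float64(88.69232305237729), np.float64(0.06112399894453276), np.float64(-0.5499540084836949), np.float64(0.013206854584146598))
readertop [[ 0.684  -0.2623]
 [ 0.6853 -0.1764]
 [ 0.7394 -0.1776]
 [ 0.7374 -0.2636]]
fin [[ 0.5357 -0.3144]
 [ 0.5436 -0.3077]
 [ 0.5126 -0.2856]] green [[ 0.4097 -0.1791]
 [ 0.4406 -0.1547]
 [ 0.4321 -0.1424]]
tray wall far/near lip [[ 0.4213 -0.0011]
 [ 0.5465  0.01  ]]
floor [[ 0.427  -0.0004]
 [ 0.5413  0.0083]]
handle (array([0.4575, 0.2826]), np.float64(88.09660582980338), np.float64(0.011920451639846017), np.float64(4.849304872527177), np.float64(0.07071992201807183))
stars [[0.4447 0.0516]
 [0.4446 0.0992]
 [0.4722 0.1555]
 [0.5014 0.0583]
 [0.5074 0.1056]]
```

```bash
cat >> h.py <<'E'
D=np.pi/180
def lin(p,R=None,v=.15,th=None):
    r=robot.move_linear(list(map(float,p)),velocity=v,frame=R,threshold=th); return r
def st():
    s=robot.get_state(); print('t %.1f'%s['time'],'p',np.round(s['ee_pos'],4),'F',np.round(s['force'],1),'op %.4f'%s['opening'],'q7 %.2f'%s['qpos'][6]); return s
PSI=5*D; LIP=np.array([.4826,.0055,.105]); XT=np.array([np.cos(PSI),np.sin(PSI),0]); YT=np.array([-np.sin(PSI),np.cos(PSI),0])
def tray(x,y,z,a): # tray coords at tilt a -> world
    yt=YT*np.cos(a)+np.array([0,0,np.sin(a)]); zt=np.cross(XT,yt); return LIP+x*XT+y*yt+z*zt, yt, zt
def cupR(th,flip=0): return down(th+np.pi/2+flip)   # th= angle of fin direction
def finp(c,th,z=.055): return np.array([c[0]+.1*np.cos(th),c[1]+.1*np.sin(th),z])
E
python3 - <<'E'
from h import *
np.set_printoptions(precision=4,suppress=True)
P=wpts('w_cup',(160,145),4,[(28,290),(486,310),(265,508),(120,450),(420,440)],.08)
A=np.c_[2*P,np.ones(len(P))];x=np.linalg.lstsq(A,(P**2).sum(1),rcond=None)[0];print('cup',x[:2],np.sqrt(x[2]+x[0]**2+x[1]**2))
c=np.array([.4633,-.2152]);th=-51.4*D;p=finp(c,th);R=cupR(th);print(p)
robot.gripper_to(.05)
robot.move_ptp([p[0],p[1],.2],R);st()
lin(p,v=.1,th=15);st();grab('scene','e1');grab('side','e1s')
E
```

```text
cup [ 0.4621 -0.2151] 0.07602342095701646
[ 0.5257 -0.2934  0.055 ]
t 6.8 p [ 0.5261 -0.2927  0.2009] F [-1.2  0.1 -0.6] op 0.0503 q7 1.48
t 8.4 p [ 0.526  -0.2935  0.0555] F [ 0.4 -0.5  0. ] op 0.0499 q7 1.59
```

View pics/e1.png

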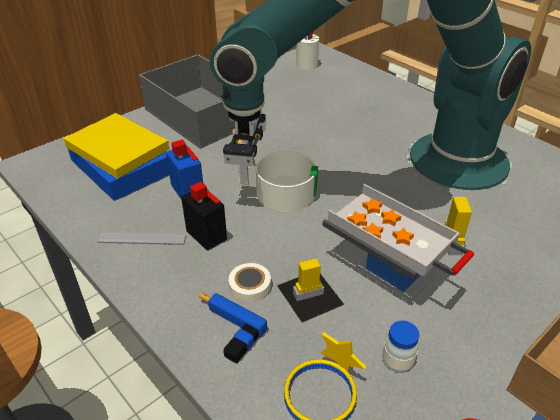

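The fingers straddle the fin at (245,170) and the cup has not moved. Now I'll grip it and slide it under the lip.

```bash
python3 - <<'E'
from h import *
robot.gripper_to(.0);st()
c=LIP[:2]-.030*YT[:2];th=-51.4*D
lin(finp(c,th),v=.08,th=20);s=st()
grab('side','e2s');grab('scene','e2')
E
```

```text
t 9.2 p [ 0.5257 -0.2934  0.055 ] F [-0.1  0.7  0.4] op 0.0121 q7 1.59
t 11.8 p [ 0.5475 -0.1027  0.055 ] F [-0.4  0.5 -1.7] op 0.0118 q7 1.29
```

```bash
python3 - <<'E'
from h import *
a=cv2.imread('pics/e2.png')[:,:,::-1];b=cv2.imread('pics/e2s.png')[:,:,::-1]
o=np.hstack([cv2.resize(a[130:310,240:440],None,fx=2,fy=2),cv2.resize(b[130:310,190:390],None,fx=2,fy=2)]);cv2.imwrite('pics/e2c.png',o[:,:,::-1])
E
```

```text
(no output)
```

View pics/e2c.png

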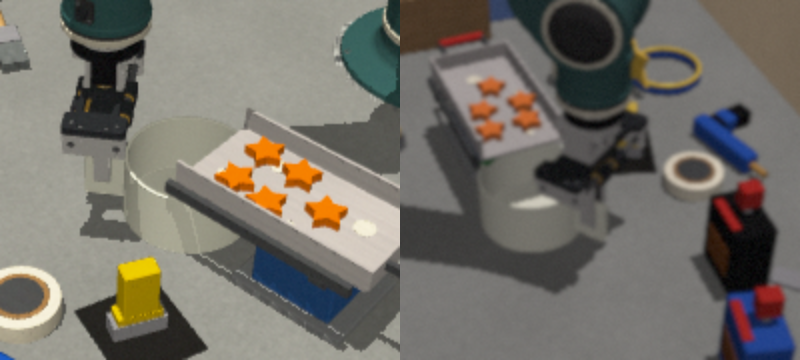

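```bash
cat >> h.py <<'E'
def toolR(a,flip): # jaw along +-tray y, tool z into floor
    _,yt,zt=tray(0,0,0,a); y=yt*(1 if not flip else -1); z=-zt; return np.c_[np.cross(y,z),y,z]
E
python3 - <<'E'
from h import *
robot.gripper_to(.05)
p=robot.get_state()['ee_pos']; lin([p[0],p[1],.25],v=.25); st()
for f in (0,1):
  for a in (0,.21,.42):
    q=robot.ik(tray(0,.282,.018,a)[0],toolR(a,f)); print('handle',f,a,q is not None and np.round(q,2))
  for x in (-27*1e-3,.027):
    for y in (.215,.1,-.012):
      for z in (.064,.13):
        q=robot.ik(tray(x,y,z,.42)[0],toolR(.42,f)); print('sweep',f,x,y,z,q is not None and np.round(q,2))
E
```

```text
t 13.6 p [ 0.5471 -0.1022  0.2488] F [ 0.1  0.8 -0.5] op 0.0495 q7 1.10
handle 0 0 [-1.19  0.48  0.73  1.93 -0.41  0.88  1.41]
handle 0 0.21 [-1.11  0.34  0.75  1.97 -0.55  0.93  1.6 ]
handle 0 0.42 [-1.    0.24  0.78  1.98 -0.69  1.04  1.8 ]
sweep 0 -0.027 0.215 0.064 [-0.88  0.13  0.78  2.04 -0.59  1.08  1.85]
sweep 0 -0.027 0.215 0.13 [-0.87  0.04  0.79  1.96 -0.49  1.2   1.77]
sweep 0 -0.027 0.1 0.064 [-0.56  0.23  0.7   2.06 -0.63  1.1   2.15]
sweep 0 -0.027 0.1 0.13 [-0.55  0.15  0.74  1.99 -0.54  1.22  2.08]
sweep 0 -0.027 -0.012 0.064 [-0.25  0.36  0.62  2.03 -0.66  1.12  2.41]
sweep 0 -0.027 -0.012 0.13 [-0.26  0.3   0.69  1.95 -0.58  1.24  2.36]
sweep 0 0.027 0.215 0.064 [-0.75  0.25  0.69  1.92 -0.65  1.13  1.9 ]
sweep 0 0.027 0.215 0.13 [-0.75  0.18  0.73  1.84 -0.57  1.25  1.85]
sweep 0 0.027 0.1 0.064 [-0.45  0.32  0.6   1.94 -0.66  1.13  2.14]
sweep 0 0.027 0.1 0.13 [-0.45  0.26  0.65  1.87 -0.59  1.25  2.09]
sweep 0 0.027 -0.012 0.064 [-0.19  0.44  0.54  1.91 -0.67  1.14  2.35]
sweep 0 0.027 -0.012 0.13 [-0.2   0.38  0.6   1.83 -0.61  1.27  2.32]
handle 1 0 [-1.47  0.
[... 285 characters left out ...]
1.32]
sweep 1 -0.027 0.1 0.064 [-0.94  0.42  1.23  2.07 -0.83  1.26 -0.78]
sweep 1 -0.027 0.1 0.13 [-0.94  0.28  1.24  1.99 -0.68  1.31 -0.91]
sweep 1 -0.027 -0.012 0.064 [-0.64  0.62  1.2   2.04 -0.93  1.35 -0.47]
sweep 1 -0.027 -0.012 0.13 [-0.63  0.53  1.24  1.96 -0.81  1.43 -0.54]
sweep 1 0.027 0.215 0.064 [-1.13  0.45  1.25  1.93 -0.88  1.3  -1.03]
sweep 1 0.027 0.215 0.13 [-1.02  0.26  1.09  1.85 -0.67  1.31 -1.2 ]
sweep 1 0.027 0.1 0.064 [-0.87  0.57  1.22  1.95 -0.94  1.36 -0.75]
sweep 1 0.027 0.1 0.13 [-0.85  0.47  1.24  1.88 -0.82  1.42 -0.83]
sweep 1 0.027 -0.012 0.064 [-0.61  0.71  1.18  1.92 -1.    1.41 -0.5 ]
sweep 1 0.027 -0.012 0.13 [-0.59  0.64  1.22  1.84 -0.9   1.49 -0.56]
```

```bash
python3 - <<'E'
from h import *
robot.gripper_to(.042)
p=tray(0,.282,.018,0)[0]; p[2]=.123
lin(p+[0,0,.13],R=toolR(0,0),v=.3);st()
lin(p+[0,0,.02],v=.15);
grab('scene','f1');grab('side','f1s')
lin(p,v=.06,th=12);st()
a=cv2.imread('pics/f1.png')[:,:,::-1];b=cv2.imread('pics/f1s.png')[:,:,::-1]
o=np.hstack([cv2.resize(a[180:320,380:540],None,fx=2.5,fy=2.5),cv2.resize(b[80:220,150:310],None,fx=2.5,fy=2.5)]);cv2.imwrite('pics/f1c.png',o[:,:,::-1])
E
```

```text
t 15.4 p [0.4587 0.2848 0.2531] F [-0.6 -0.7  0.7] op 0.0416 q7 1.19
t 16.9 p [0.4579 0.2862 0.1227] F [ 0.2  0.4 -0.2] op 0.0423 q7 1.29
```

View pics/f1c.png

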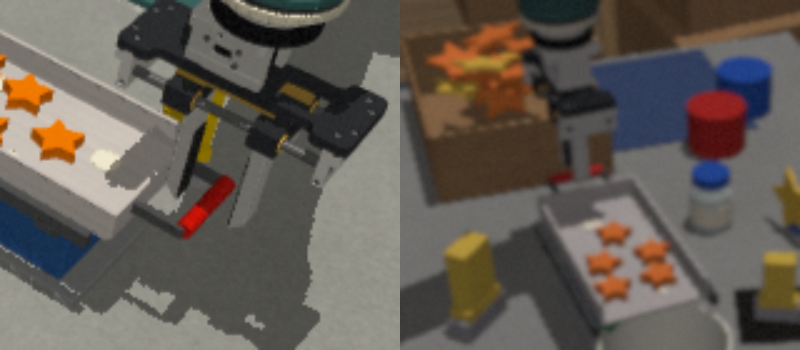

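```bash
python3 - <<'E'
from h import *
robot.gripper_to(0.);s=st()
f0=np.array(s['ee_pos'])
for a in list(np.arange(.06,.421,.06))+[.43,.44]:
    r=lin(tray(0,.282,.018,a)[0],R=toolR(a,0),v=.08,th=45); s=st(); print(a,r)
    if r: break
s=robot.get_state(); d=np.array(s['ee_pos'])-LIP
print('tilt est',np.arctan2(d[2],d@YT)-np.arctan2(.018,.282))
grab('scene','f2');grab('side','f2s')
E
```

```text
t 17.5 p [0.4582 0.2852 0.123 ] F [ 0.1 -7.1  4.3] op 0.0131 q7 1.29
t 17.8 p [0.4583 0.2836 0.14  ] F [ -0.8 -10.    3.9] op 0.0132 q7 1.34
0.06 False
t 18.2 p [0.4586 0.2811 0.1565] F [  0.5 -11.3   3.6] op 0.0130 q7 1.40
0.12 False
t 18.5 p [0.4589 0.2776 0.1728] F [  0.2 -12.4   1.5] op 0.0131 q7 1.46
0.18 False
t 18.9 p [0.4593 0.2731 0.189 ] F [  0.4 -13.4   1.7] op 0.0130 q7 1.52
0.24 False
t 19.2 p [0.4597 0.2677 0.2049] F [  1.4 -12.2   0.7] op 0.0130 q7 1.58
0.3 False
t 19.6 p [0.4603 0.2613 0.2204] F [  0.7 -12.9  -0.6] op 0.0133 q7 1.65
0.36 False
t 20.0 p [0.461  0.254  0.2356] F [  0.6 -13.   -1.5] op 0.0130 q7 1.72
0.42 False
t 20.2 p [0.4605 0.2531 0.2372] F [  2.2  -6.9 -10. ] op 0.0130 q7 1.73
0.43 False
t 20.5 p [0.4595 0.2524 0.2386] F [  1.5   1.1 -27.8] op 0.0133 q7 1.74
0.44 False
tilt est 0.43063300019997436
```

View pics/f2.png

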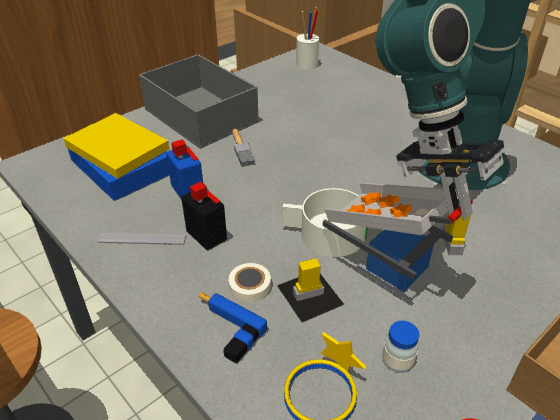

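```bash
sed -i 's/LIP=np.array(\[.4826,.0055/LIP=np.array([.4827,.0042/' h.py; python3 - <<'E'
from h import *
robot.gripper_to(.042)
s=robot.get_state();p=np.array(s['ee_pos']);z=np.array(s['tool_rot'])[:,2]
lin(p-.1*z,v=.25);st()
# scraper: jaw axis yaw 67 deg
pc=np.array([.6582,.0693]);R=down(67*D)
for f in (0,np.pi): q=robot.ik([*pc,.065],down(67*D+f)); print(q is not None and np.round(q,2))
robot.move_ptp([.56,.02,.36],down(90*D))
ci=robot.camera_info('wrist');grab('wrist','g1');W=json.load(open('wc.json'));W['g1']={k:np.ravel(v).tolist() if k in('rvec','tvec') else v for k,v in ci.items()};json.dump(W,open('wc.json','w'))
st()
E
```

```text
t 21.8 p [0.4648 0.2095 0.3323] F [-0.7  0.1  0.2] op 0.0424 q7 1.66
[-0.58  0.75  0.63  1.64 -0.53  0.92  1.41]
[-0.82  0.97  1.08  1.65 -0.94  1.12 -1.45]
t 22.7 p [0.5594 0.0213 0.3592] F [-0.2  0.1  0.4] op 0.0423 q7 1.61
```

View pics/g1.png

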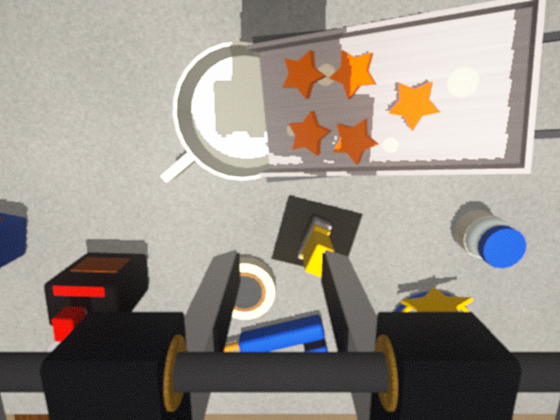

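```bash
python3 - <<'E'
from h import *
pc=np.array([.6582,.0693]);R=down(67*D)
robot.gripper_to(.06)
robot.move_ptp([*pc,.2],R); 
lin([*pc,.11],v=.15);ci=robot.camera_info('wrist');im=grab('wrist','g2');grab('scene','g2s')
print([proj('wrist',[*pc,.093],ci)])
lin([*pc,.065],v=.08,th=10);st();robot.gripper_to(0);st()
lin([*pc,.068],v=.03);s=st();lin([*pc,.25],v=.2);st();grab('scene','g3s');grab('wrist','g3')
a=cv2.imread('pics/g2s.png');b=cv2.imread('pics/g3s.png')
cv2.imwrite('pics/g23.png',np.hstack([cv2.resize(x[130:350,220:420],None,fx=2,fy=2) for x in (a,b)]))
E
```

```text
[array([280.22638575, 264.9128107 ])]
t 25.5 p [0.6583 0.0691 0.0651] F [ 0.2 -0.3  0.7] op 0.0600 q7 1.36
t 26.2 p [0.6582 0.0694 0.0651] F [-0.8  1.   1.4] op 0.0237 q7 1.36
t 26.4 p [0.6582 0.0693 0.0681] F [-0.3 -0.2 -1.4] op 0.0239 q7 1.36
t 27.5 p [0.6577 0.0694 0.2488] F [-0.3  0.5 -2.8] op 0.0239 q7 1.27
```

View pics/g23.png

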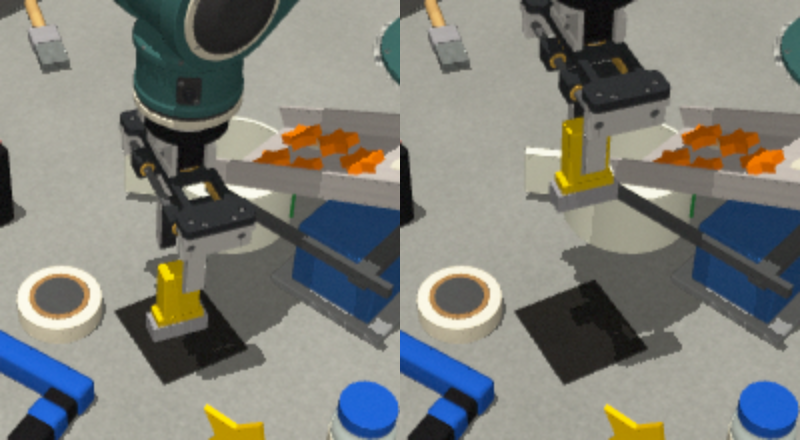

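View pics/g3.png

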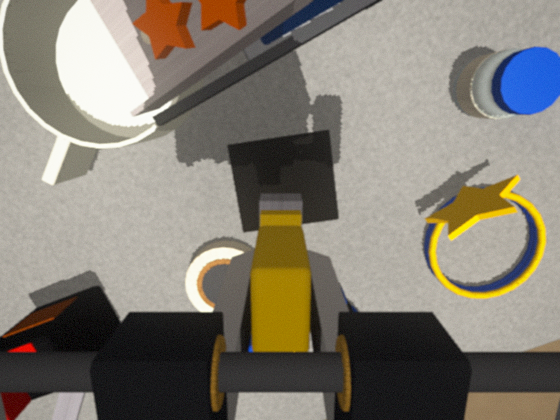

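```bash
cat >> h.py <<'E'
A=.42
def sw(x,y0=.205,y1=-.012,z=.0638,v=.07):
    R=toolR(A,0)
    lin(tray(x,y0,.115,A)[0],R=R,v=.25)
    r=lin(tray(x,y0,z,A)[0],R=R,v=.08,th=12); print('down',r); st()
    if r: return
    r=lin(tray(x,y1,z,A)[0],R=R,v=v,th=40); print('sweep',r); st()
    return r
def up(x,y,h=.13,v=.2): lin(tray(x,y,h,A)[0],R=toolR(A,0),v=v)
def tcam(n,name): # picture helper crop of tray
    im=grab(n,name); return im
E
python3 - <<'E'
from h import *
s=robot.get_state();ci=robot.camera_info('wrist');R=np.array(s['tool_rot']);p=np.array(s['ee_pos'])
for o in (-.004,0,.004): print(o,[np.round(proj('wrist',p+R@[.03+o,0,zz],ci),1) for zz in (.042,.062)])
lin([.6,.07,.38],v=.25)
lin(tray(.028,.205,.16,A)[0],R=toolR(A,0),v=.25);st()
sw(.0285);grab('scene','s1');grab('side','s1s')
up(.0285,-.012,.13);st()
a=cv2.imread('pics/s1.png');b=cv2.imread('pics/s1s.png');
cv2.imwrite('pics/s1c.png',np.hstack([cv2.resize(x,None,fx=2,fy=2) for x in (a[120:320,280:480],b[120:320,180:380])]))
ci=robot.camera_info('wrist');grab('wrist','s1w')
E
```

```text
-0.004 [array([280.6, 205.6]), array([280.6, 197.6])]
0 [array([280.6, 198.6]), array([280.6, 191.1])]
0.004 [array([280.6, 191.5]), array([280.6, 184.6])]
t 29.1 p [0.5005 0.1279 0.3341] F [ 1.3  0.2 -2. ] op 0.0242 q7 1.82
down False
t 30.2 p [0.4973 0.1671 0.2471] F [ 1.1 -0.4 -1.7] op 0.0240 q7 1.89
sweep False
t 33.5 p [ 0.5143 -0.03    0.1584] F [-0.4 -1.  -2.3] op 0.0240 q7 2.38
t 34.1 p [ 0.5165 -0.0566  0.2183] F [ 0.2 -0.1 -2.7] op 0.0240 q7 2.33
```

View pics/s1c.png

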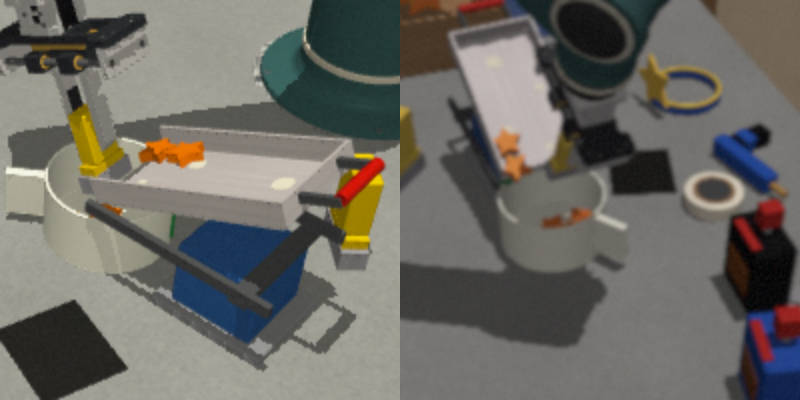

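View pics/s1w.png

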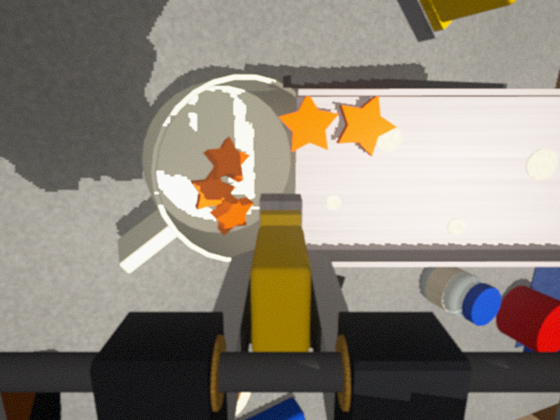

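Three stars are in the cup at (225,180). Two remain on the left at (307,125) and (368,125), so I'll sweep the left lane.

```bash
python3 - <<'E'
from h import *
up(-.0255,.12,.13)
sw(-.0255,y0=.125)
grab('scene','s2');grab('side','s2s')
up(-.0255,-.012,.13)
lin(tray(.0,.02,.17,A)[0],v=.2);st()
ci=robot.camera_info('wrist');grab('wrist','s2w')
a=cv2.imread('pics/s2.png');b=cv2.imread('pics/s2s.png');
cv2.imwrite('pics/s2c.png',np.hstack([cv2.resize(x,None,fx=2,fy=2) for x in (a[120:320,280:480],b[120:320,180:380])]))
E
```

```text
down False
t 36.0 p [0.4498 0.0896 0.2144] F [-0.5  0.3 -2. ] op 0.0237 q7 2.06
sweep False
t 38.1 p [ 0.4606 -0.0346  0.1585] F [ 0.1 -0.4 -1.9] op 0.0240 q7 2.41
t 39.1 p [ 0.4866 -0.0461  0.2671] F [-0.4  0.6 -2.4] op 0.0238 q7 2.25
```

View pics/s2c.png

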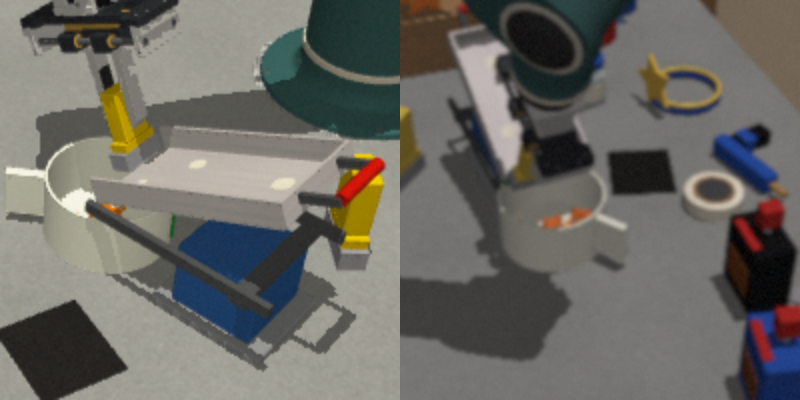

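View pics/s2w.png

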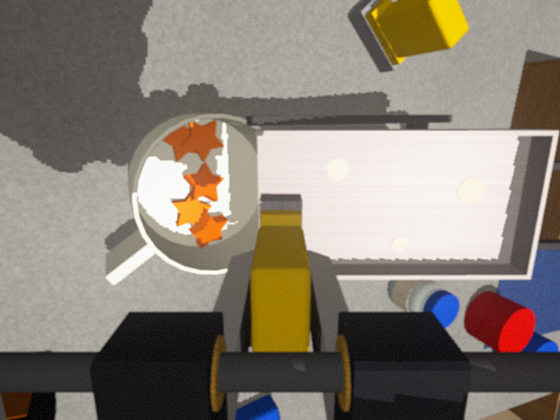

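All five stars are in the cup, at (178,145), (207,138), (205,185), (190,210) and (210,232), and the tray is empty. Next the scraper goes back on the mat.

```bash
python3 - <<'E'
from h import *
R=down(73*D);x=R[:,0];t=np.array([.657,.0727])-.002*x[:2];print(t)
lin([.56,.02,.36],v=.25)
lin([*t,.25],R=R,v=.25);st()
lin([*t,.085],v=.15)
r=lin([*t,.0645],v=.02,th=5);print(r);s=st()
robot.gripper_to(.05);st()
lin([*t,.2],v=.15)
grab('scene','p1');
lin([.57,.05,.36],R=down(90*D),v=.25)
ci=robot.camera_info('wrist');im=grab('wrist','p1w');W=json.load(open('wc.json'));W['p1w']={k:np.ravel(v).tolist() if k in('rvec','tvec') else v for k,v in ci.items()};json.dump(W,open('wc.json','w'));st()
q=proj('wrist',[.657,.0727,0],ci);print(q);u,v=map(int,q);crop(im,u-55,v-55,u+55,v+55,'p1c',6);print(u-55,v-55)
E
```

```text
[0.65891261 0.07211526]
t 40.7 p [0.6583 0.0705 0.2498] F [-0.8 -0.7 -2.3] op 0.0238 q7 1.41
True
t 42.8 p [0.6588 0.0721 0.0651] F [-1.2  0.3  6.7] op 0.0238 q7 1.50
t 43.5 p [0.6582 0.0721 0.0643] F [ 0.9  0.4 -1. ] op 0.0502 q7 1.50
t 45.5 p [0.57   0.0504 0.3584] F [ 0.3 -0.2 -0.6] op 0.0501 q7 1.60
[296.2417133  228.44632825]
241 173
```

View pics/p1w.png

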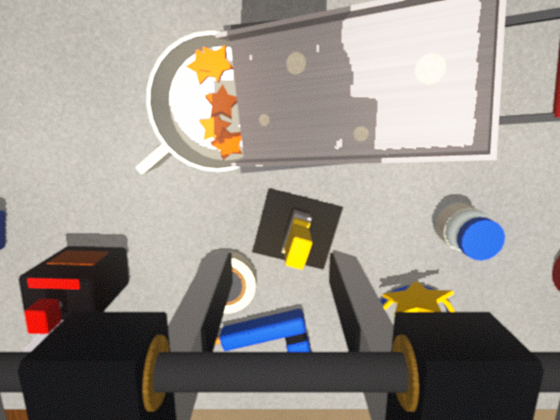

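View pics/p1c.png

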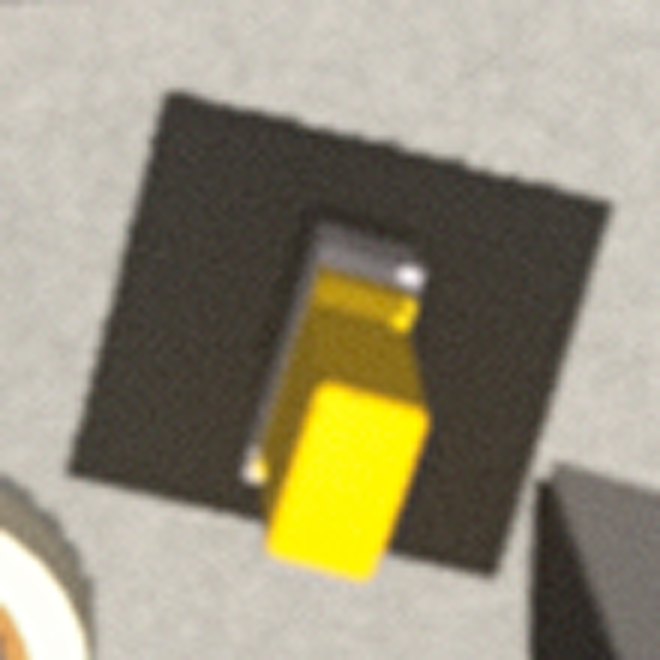

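View pics/p1.png

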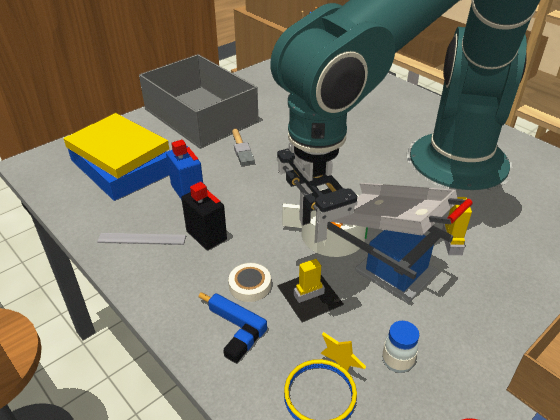

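```bash
python3 - <<'E'
from h import *
print('mat',rect(wpts('p1w',(241,173),6,[(165,92),(612,203),(495,577),(70,470)],.003)))
print('scr',rect(wpts('p1w',(241,173),6,[(320,380),(428,415),(375,580),(267,548)],.093)))
robot.gripper_to(.042)
R=toolR(A,0)
lin(tray(0,.282,.15,A)[0],R=R,v=.25);st()
lin(tray(0,.282,.018,A)[0],v=.12,th=12);st()
robot.gripper_to(0);st()
for a in list(np.arange(.36,-.001,-.06))+[-.01,-.02]:
    r=lin(tray(0,.282,.018,a)[0],R=toolR(a,0),v=.08,th=40);s=robot.get_state();print(round(a,2),r,np.round(s['force'],1),np.round(s['ee_pos'],4))
    if r: break
robot.gripper_to(.042);st();grab('scene','t1');grab('side','t1s')
p=np.array(robot.get_state()['ee_pos']);lin([p[0],p[1],.26],v=.2)
lin([.40,-.02,.42],R=down(90*D),v=.25)
ci=robot.camera_info('wrist');grab('wrist','t2');W=json.load(open('wc.json'));W['t2']={k:np.ravel(v).tolist() if k in('rvec','tvec') else v for k,v in ci.items()};json.dump(W,open('wc.json','w'));st()
E
```

```text
mat (array([0.65732576, 0.0730064 ]), np.float64(75.38156494812978), np.float64(0.10854146433584907), np.float64(-14.427162444509575), np.float64(0.09779572149790434))
scr (array([0.65863706, 0.07172952]), np.float64(71.80670757745042), np.float64(0.023054594053828367), np.float64(-15.916999986799382), np.float64(0.03731522203328354))
t 46.8 p [0.4661 0.1993 0.3572] F [ 0.3 -0.6  0.4] op 0.0422 q7 1.63
t 48.0 p [0.4613 0.2532 0.237 ] F [ 0.1  0.4 -0.1] op 0.0419 q7 1.74
t 48.6 p [0.4609 0.2534 0.2365] F [-0.2 -0.6  2.1] op 0.0133 q7 1.74
0.36 False [ 4.1  4.5 -8.7] [0.4602 0.2611 0.2205]
0.3 False [ 4.3  4.4 -9.1] [0.4596 0.2676 0.2048]
0.24 False [ 4.4  3.  -9.5] [0.4591 0.2731 0.1888]
0.18 False [  3.4   3.  -10. ] [0.4587 0.2776 0.1724]
0.12 False [ 5.   3.6 -9.3] [0.4584 0.2811 0.1559]
0.06 False [  3.8   1.3 -10.2] [0.4582 0.2836 0.1394]
0.0 False [ 1.3  2.1 -9.6] [0.4578 0.2851 0.1226]
-0.01 False [-3.1 -3.7 13.3] [0.4587 0.2852 0.1212]
-0.02 False [ 0.1 -5.8 23.2] [0.4598 0.2852 0.1192]
t 52.2 p [0.458  0.2854 0.1173] F [ 0.1  0.3 -0.6] op 0.0420 q7 1.32
t 54.8 p [ 0.4    -0.0191  0.4195] F [-0.1  1.1  0. ] op 0.0424 q7 1.31
```

View pics/t1.png

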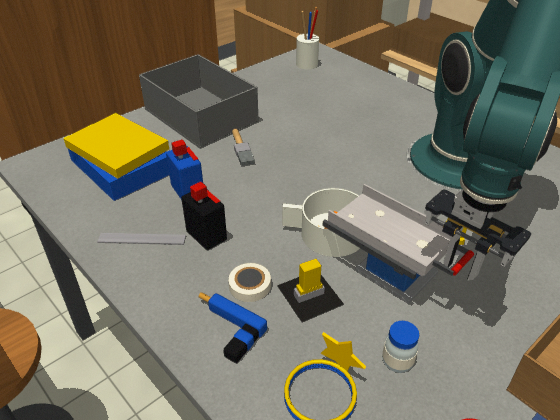

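View pics/t2.png

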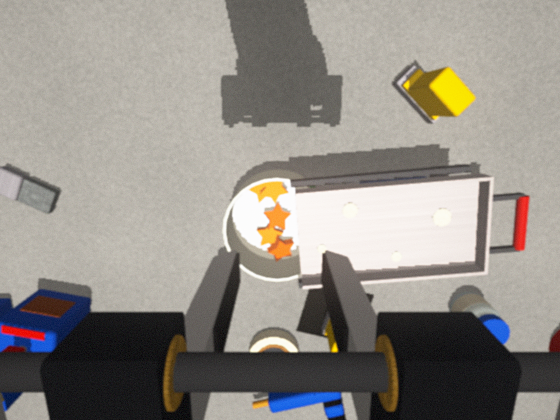

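```bash
python3 - <<'E'
from h import *
a=cv2.imread('pics/t1.png')[:,:,::-1];b=cv2.imread('pics/t1s.png')[:,:,::-1]
o=np.hstack([cv2.resize(a[180:260,270:370],None,fx=4,fy=4),cv2.resize(b[190:270,230:330],None,fx=4,fy=4)]);cv2.imwrite('pics/t1c.png',o[:,:,::-1])
c=LIP[:2]-.030*YT[:2]+[0,.0013];th=-51.4*D
for r in (.08,.12): 
  q=[*(c+r*np.array([np.cos(th),np.sin(th)])),.075]; print(r,(proj('scene',q)-[270,180])*4,(proj('side',q)-[230,190])*4+[400,0])
E
```

```text
0.08 [119.09798097 102.735567  ] [598.84105431 150.67201545]
0.12 [50.42261998 95.41767753] [648.76048979 171.76613585]
```

View pics/t1c.png

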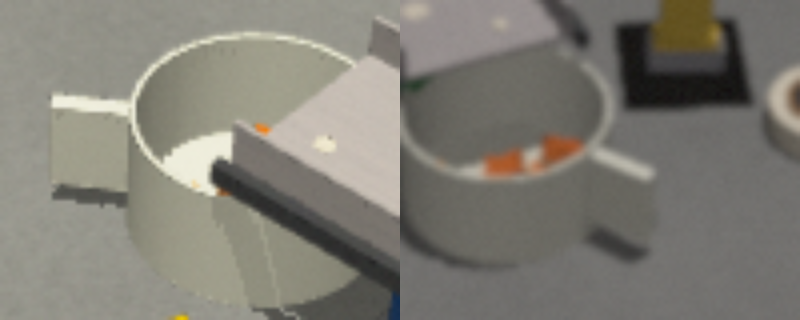

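```bash
cat > wp.py <<'E'
from h import *
c0=LIP[:2]-.030*YT[:2]+[0,.0013];th0=-51.4*D;th1=-181.3*D
xr=np.array([np.cos(-1.3*D),np.sin(-1.3*D)]);win=np.array([.684,-.219]);cT=win-(.076+.012)*xr
cA=np.array([.487,-.145]);cB=cT-.09*xr
WP=[(cA,th0)]
for k in range(1,11): WP.append((cA+(cB-cA)*k/10,th0+(th1-th0)*k/10))
WP.append((cT-.02*xr,th1)); WP.append((cT,th1))
E
python3 - <<'E'
from wp import *
print(cT,cB)
for c,t in WP:
    q=robot.ik(finp(c,t),cupR(t)); print(np.round(c,3),round(t/D),q is not None and np.round(q,2))
E
```

```text
[ 0.59602265 -0.21700351] [ 0.50604582 -0.21496165]
[ 0.487 -0.145] -51 [-0.09  0.64  0.57  1.83 -0.47  0.8   1.39]
[ 0.489 -0.152] -64 [-0.07  0.64  0.59  1.85 -0.48  0.8   1.22]
[ 0.491 -0.159] -77 [-0.18  0.7   0.8   1.89 -0.66  0.84  1.18]
[ 0.493 -0.166] -90 [-0.28  0.78  0.99  1.93 -0.83  0.91  1.13]
[ 0.495 -0.173] -103 [-0.28  0.76  1.01  1.97 -0.84  0.9   0.95]
[ 0.497 -0.18 ] -116 [-0.31  0.78  1.07  2.01 -0.9   0.92  0.79]
[ 0.498 -0.187] -129 [-0.29  0.72  1.02  2.05 -0.84  0.86  0.53]
[ 0.5   -0.194] -142 [-0.22  0.61  0.89  2.09 -0.69  0.77  0.19]
[ 0.502 -0.201] -155 [-0.14  0.52  0.74  2.12 -0.55  0.7  -0.17]
[ 0.504 -0.208] -168 [-0.27  0.56  0.88  2.15 -0.66  0.73 -0.31]
[ 0.506 -0.215] -181 [-0.44  0.67  1.08  2.17 -0.85  0.82 -0.39]
[ 0.576 -0.217] -181 [-0.44  0.78  1.08  2.02 -0.9   0.92 -0.45]
[ 0.596 -0.217] -181 [-0.43  0.81  1.08  1.97 -0.91  0.95 -0.47]
```

```bash
python3 - <<'E'
from wp import *
robot.gripper_to(.05)
p=finp(c0,th0)
lin([p[0],p[1],.22],R=cupR(th0),v=.25)
lin(p,v=.12,th=12);st()
robot.gripper_to(0);st()
for i,(c,t) in enumerate(WP[:-2]):
    r=lin(finp(c,t),R=cupR(t),v=.08 if i==0 else .06,th=30)
    if r: print('stop at',i);break
st();grab('scene','u1');grab('side','u1s')
a=cv2.imread('pics/u1.png');b=cv2.imread('pics/u1s.png')
cv2.imwrite('pics/u1c.png',np.hstack([cv2.resize(x,None,fx=2,fy=2) for x in (a[110:280,170:350],b[190:360,220:400])]))
E
```

```text
t 58.1 p [ 0.5481 -0.1026  0.0556] F [ 0.2 -0.  -0.3] op 0.0500 q7 1.38
t 58.8 p [ 0.5477 -0.1026  0.055 ] F [-0.4  0.1  0.7] op 0.0117 q7 1.38
t 65.2 p [ 0.4062 -0.2127  0.055 ] F [0.9 0.2 2.8] op 0.0122 q7 -0.26
```

View pics/u1c.png

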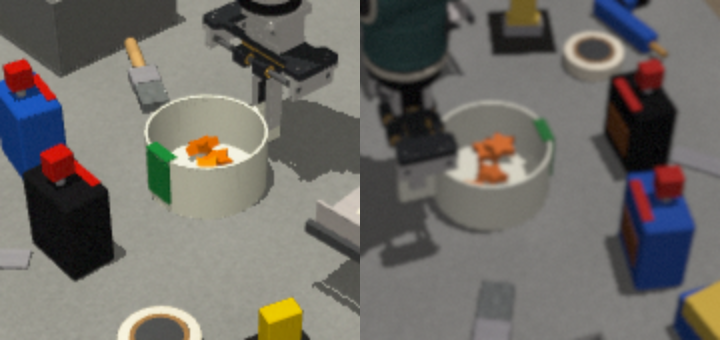

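```bash
python3 - <<'E'
from wp import *
for c,t in WP[-2:]:
    r=lin(finp(c,t),R=cupR(t),v=.06,th=12); print(r)
st();grab('scene','u2');grab('side','u2s')
robot.gripper_to(.05);st()
p=np.array(robot.get_state()['ee_pos']);lin([p[0],p[1],.25],v=.2)
lin([.56,-.2,.37],R=down(90*D),v=.25)
ci=robot.camera_info('wrist');im=grab('wrist','u2w');W=json.load(open('wc.json'));W['u2w']={k:np.ravel(v).tolist() if k in('rvec','tvec') else v for k,v in ci.items()};json.dump(W,open('wc.json','w'));st()
a=cv2.imread('pics/u2.png');b=cv2.imread('pics/u2s.png')
cv2.imwrite('pics/u2c.png',np.hstack([cv2.resize(x,None,fx=2,fy=2) for x in (a[110:280,170:350],b[190:360,220:400])]))
E
```

```text
True
True
t 65.8 p [ 0.4063 -0.2128  0.055 ] F [-1.   2.3  7.6] op 0.0117 q7 -0.27
t 66.6 p [ 0.4062 -0.2127  0.0549] F [ 0.5  0.2 -0.5] op 0.0503 q7 -0.27Traceback (most recent call last):
  File "<stdin>", line 7, in <module>
  File "h.py", line 37, in lin
    r=robot.move_linear(list(map(float,p)),velocity=v,frame=R,threshold=th); return r
rig.PlanningError: the arm cannot follow that straight line within its joint ranges
```

```bash
python3 - <<'E'
from wp import *
c,t=WP[-3]
lin(finp(c,t,.056),R=cupR(t),v=.03)
robot.gripper_to(0);st()
for c,t in WP[-2:]:
    r=lin(finp(c,t,.056),R=cupR(t),v=.06,th=30); print(r);st()
grab('scene','u2');grab('side','u2s')
a=cv2.imread('pics/u2.png');b=cv2.imread('pics/u2s.png')
cv2.imwrite('pics/u2c.png',np.hstack([cv2.resize(x,None,fx=2,fy=2) for x in (a[110:280,170:350],b[190:360,220:400])]))
E
```

```text
t 75.1 p [ 0.4061 -0.2127  0.056 ] F [-0.2 -0.6 -0.3] op 0.0124 q7 -0.58
False
t 76.4 p [ 0.4756 -0.2143  0.056 ] F [-5.8  0.1  6.6] op 0.0117 q7 -0.65
False
t 76.9 p [ 0.4966 -0.2146  0.056 ] F [ 2.1 -0.   0.5] op 0.0120 q7 -0.67
```

View pics/u2c.png

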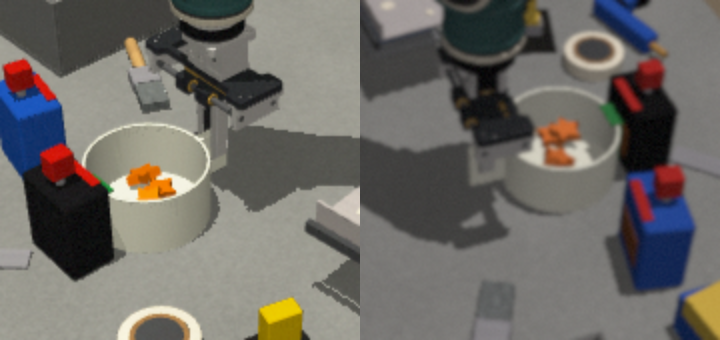

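```bash
python3 - <<'E'
from wp import *
robot.gripper_to(.05);st()
p=np.array(robot.get_state()['ee_pos'])
for z in (.25,.2,.16,.13):
    try: lin([p[0],p[1],z],v=.2);print(z);break
    except robot.PlanningError: pass
st()
robot.move_ptp([.54,-.2,.37],down(90*D))
ci=robot.camera_info('wrist');im=grab('wrist','u2w');W=json.load(open('wc.json'));W['u2w']={k:np.ravel(v).tolist() if k in('rvec','tvec') else v for k,v in ci.items()};json.dump(W,open('wc.json','w'));st()
E
```

```text
t 77.8 p [ 0.496  -0.2147  0.056 ] F [ 0.8 -0.2  0.7] op 0.0498 q7 -0.67
0.25
t 78.9 p [ 0.4957 -0.2144  0.2491] F [-0.1 -0.1 -0.2] op 0.0497 q7 -0.88
t 81.3 p [ 0.54   -0.1999  0.3696] F [ 0.7 -0.  -0.1] op 0.0499 q7 1.58
```

View pics/u2w.png

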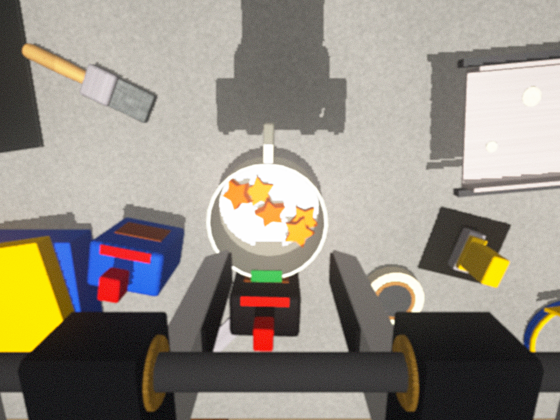

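```bash
python3 - <<'E'
from h import *
r=cv2.imread('pics/u2w.png')[:,:,::-1];crop(r,200,110,340,360,'u3',3)
E
```

```text
(no output)
```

View pics/u3.png

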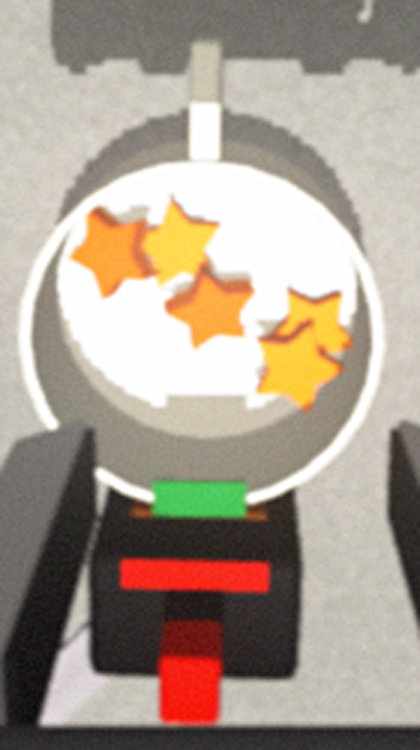

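```bash
python3 - <<'E'
from h import *
np.set_printoptions(precision=4,suppress=True)
w=lambda P,z:wpts('u2w',(200,110),3,P,z)
P=w([(20,335),(384,340),(204,160),(60,210),(340,205)],.08)
A=np.c_[2*P,np.ones(len(P))];x=np.linalg.lstsq(A,(P**2).sum(1),rcond=None)[0];c=x[:2];print('cup',c,np.sqrt(x[2]+c@c))
f=w([(190,40),(222,42)],.075);print('fin end',f,f.mean(0)); d=c-f.mean(0);print('axis deg',np.degrees(np.arctan2(d[1],d[0])),np.linalg.norm(d))
print('green outer',w([(155,517),(247,515)],.081))
b=w([(120,560),(270,563),(270,592),(120,588)],.114);print('bar',b,rect(b))
print('reader top',w([(92,563),(300,563),(297,677),(92,672)],.11))
print('head',rect(w([(162,655),(220,657),(219,722),(160,722)],.152)))
E
```

```text
cup [ 0.5966 -0.2169] 0.07639647267653603
fin end [[ 0.4768 -0.2209]
 [ 0.4775 -0.2083]] [ 0.4771 -0.2146]
axis deg -1.0933108033265893 0.11945945815507435
green outer [[ 0.6784 -0.2383]
 [ 0.6774 -0.1982]]
bar [[ 0.6817 -0.2501]
 [ 0.683  -0.189 ]
 [ 0.6962 -0.1889]
 [ 0.6944 -0.2505]] (array([ 0.6888, -0.2196]), np.float64(88.54030730690955), np.float64(0.0614331854275067), np.float64(-0.6106758143402667), np.float64(0.012938640129988736))
reader top [[ 0.6852 -0.2622]
 [ 0.6852 -0.1765]
 [ 0.7386 -0.177 ]
 [ 0.7363 -0.264 ]]
head (array([ 0.7165, -0.2202]), np.float64(88.9291979695301), np.float64(0.022436843164972593), np.float64(-1.838864022301432), np.float64(0.028931619784750683))
```

The cup is at (0.597,-0.217) with its axis at -1.1°, against about -1.3° for the reader. The gap is about 11 mm and five stars are inside. Now the plunger.

```bash
python3 - <<'E'
from h import *
h=np.array([.7167,-.2203]);R=down(88.7*D)
robot.gripper_to(.06)
lin([*h,.25],R=R,v=.25);st()
lin([*h,.165],v=.12);ci=robot.camera_info('wrist');grab('scene','v0')
r=lin([*h,.138],v=.06,th=8);print(r);st()
robot.gripper_to(0);s=st();z0=s['ee_pos'][2]
for dz in (.01,.02,.027,.030,.032,.034):
    r=lin([*h,z0+dz],v=.04,th=25);s=st()
    if r or s['force'][2]<-22: break
robot.pause(.5);st();grab('scene','v1');grab('side','v1s')
a=cv2.imread('pics/v1.png');b=cv2.imread('pics/v1s.png');c=cv2.imread('pics/v0.png')
cv2.imwrite('pics/v1c.png',np.hstack([cv2.resize(x,None,fx=2,fy=2) for x in (c[130:260,150:280],a[130:260,150:280],b[180:310,300:430])]))
E
```

```text
t 82.8 p [ 0.7164 -0.2203  0.2509] F [ 0.4 -0.1 -0.1] op 0.0600 q7 1.45
False
t 84.3 p [ 0.7167 -0.2203  0.1379] F [-0.7  0.4  0.3] op 0.0601 q7 1.41
t 84.9 p [ 0.7167 -0.2203  0.1381] F [0.4 0.1 0.4] op 0.0238 q7 1.41
t 85.3 p [ 0.7167 -0.2202  0.1479] F [ 3.4  0.6 -6.1] op 0.0237 q7 1.41
t 85.7 p [ 0.7167 -0.2202  0.1578] F [ 4.5  0.9 -8.6] op 0.0239 q7 1.42
t 86.0 p [ 0.7167 -0.2203  0.1647] F [ 4.6 -0.5 -9.5] op 0.0238 q7 1.42
t 86.3 p [ 0.7166 -0.2202  0.1677] F [  4.2   0.2 -10.8] op 0.0238 q7 1.42
t 86.5 p [ 0.7164 -0.2203  0.1685] F [  8.7  -0.  -21.2] op 0.0237 q7 1.42
t 86.8 p [ 0.7159 -0.2203  0.1691] F [  9.5  -0.4 -31.2] op 0.0241 q7 1.42
t 87.3 p [ 0.7159 -0.2202  0.1692] F [ 11.1   1.1 -32.2] op 0.0242 q7 1.42
```

View pics/v1c.png

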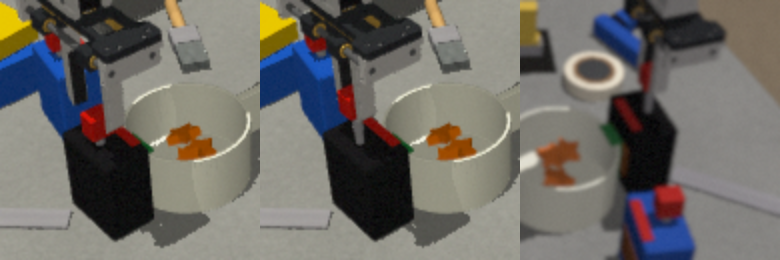

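At the stop: the force rose steeply at 30 mm of lift. Now lower it home, release, and check.

```bash
python3 - <<'E'
from h import *
h=np.array([.7167,-.2203])
lin([*h,.138],v=.06);st()
robot.gripper_to(.06);st()
lin([*h,.28],v=.2)
lin([.54,-.2,.37],R=down(90*D),v=.25)
ci=robot.camera_info('wrist');im=grab('wrist','x1');W=json.load(open('wc.json'));W['x1']={k:np.ravel(v).tolist() if k in('rvec','tvec') else v for k,v in ci.items()};json.dump(W,open('wc.json','w'))
crop(im,200,110,340,360,'x1c',3)
robot.move_ptp([.40,.05,.42],down(90*D));st();robot.pause(.5)
grab('scene','x2');grab('side','x2s')
E
```

```text
t 88.1 p [ 0.7165 -0.2202  0.1386] F [-9.9  1.7  3.5] op 0.0234 q7 1.41
t 88.8 p [ 0.7167 -0.2203  0.138 ] F [ 0.1 -0.3 -0.3] op 0.0598 q7 1.41
t 91.9 p [0.4002 0.0492 0.4203] F [ 0.9 -1.4 -0.2] op 0.0600 q7 1.81
```

View pics/x1c.png

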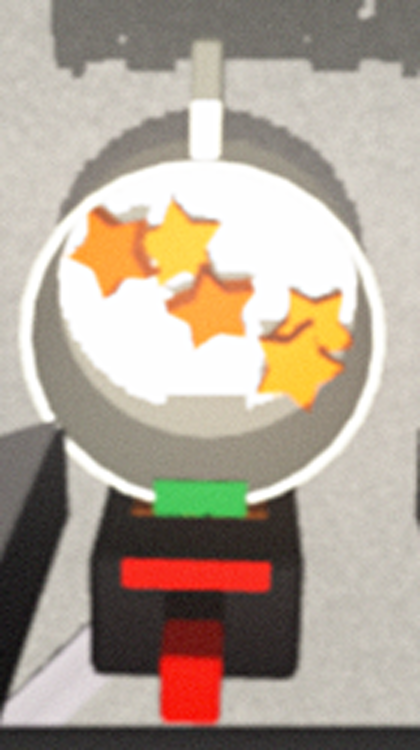

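View pics/x2.png

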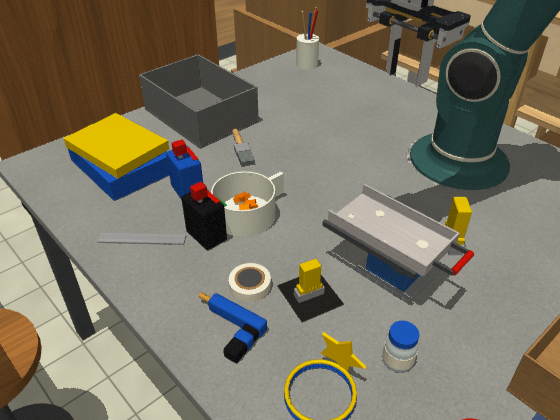

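View pics/x2s.png

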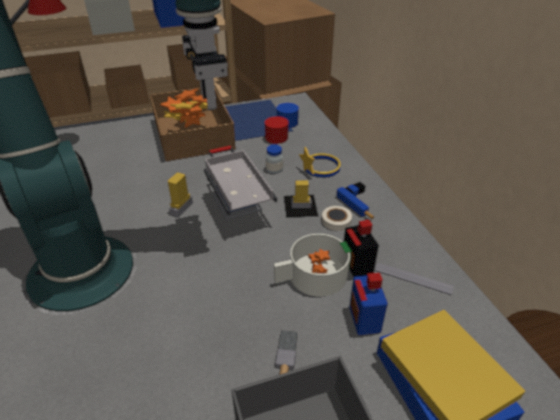

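```bash
python3 - <<'E'
from h import *
im=cv2.imread('pics/x2.png')[:,:,::-1]
def c(im):
    h=cv2.cvtColor(im[240:290,440:490],cv2.COLOR_RGB2HSV);m=((h[...,0]<5)|(h[...,0]>175))&(h[...,1]>190)&(h[...,2]>70);y,x=np.nonzero(m);return x.mean()+440,y.mean()+240
print(c(im),c(cv2.imread('pics/a_scene.png')[:,:,::-1]))
robot.sign_off()
E
```

```text
(np.float64(462.07065217391306), np.float64(261.8097826086956)) (np.float64(462.05405405405406), np.float64(261.8540540540541))
the job is handed in; nothing more can be done
```

I completed the whole job in the order asked and handed it in, at about 92 s on the robot's clock. No check failed after the last step.

1. **Cup and tray:** I slid the cup under the lip and lifted the tray by its handle to its stop. The force rose sharply there, to about 28 N.
2. **Stars:** I used the smaller scraper, about 90 mm tall, which was standing on the mat. Two sweeps put all five stars in the cup; none missed, and the fingers touched none of them.
3. **Scraper and tray back:** I stood the scraper back on the mat and measured it within about 2 mm of the middle. I lowered the tray to its flat stop.
4. **Cup at the reader:** The green patch faces the black reader's window, about 11 mm away and within about 1° of square.
5. **Plunger:** I pulled it up about 30 mm to its stop, where the force rose to about 31 N. I held it half a second, then guided it home and released it.

**Last checks:** The final pictures show five stars in the cup, the cup unmoved after the plunger pull, and the plunger home. The tray handle is within 0.1 pixel of where it started. The other things on the bench look undisturbed.

**Disagreements along the way:**
- The first push of the cup towards the reader stopped at once because my force limit was too low. I gripped the fin again 1 mm higher, and it then slid without trouble.
- The tray sat about 1.3 mm from where I first measured it, which I corrected before sweeping.

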